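# Stack a board carrier and bolt the pile in

## Robot

A 7-joint arm with a two-finger parallel gripper is mounted at the origin on the work surface. World frame = base frame: x ahead of the robot, y to its left, z up, the work surface at z = 0. Lengths are in m, angles in rad, forces in N, time in s.
With the tool pointing down it reaches from about 0.425 to 0.875 m from the base axis. Payload 4.7 kg.
Tool frame: the origin (TCP) lies midway between the tips of the shut fingers; the grasp point (between the pads) lies 19 mm behind it; z points along the fingers, y is the line along which they close (so a half turn about z gives the same grasp; the last joint's range is limited). The gripper opens to 87 mm and grips with 3 to 60 N. Pads are 19 mm wide; open, the fingers measure 117 mm over their backs; the gripper's body (75 mm by 190 mm) begins 51 mm behind the grasp point.
Start: joints at [-1.326, 0.321, -0.07, 1.45, 0.023, 1.371, -0.057], TCP at [0.149, 0.633, 0.223] pointing down, gripper open.
Joint ranges: [-2.86, 2.86], [-0.3, 2.09], [-1.38, 1.24], [0.06, 2.45], [-1.56, 4.7], [0.09, 2.05], [-2.69, 2.69]. Speed limits (rad/s): [2.57, 2.57, 3.14, 3.14, 3.14, 3.14, 3.14].

## Interface

Orientations are given as a rotation vector (axis times angle).
In Python, from bench import ctrl gives the robot as it stands. The module is installed in compiled form; this text tells all that it offers.
- The arm moves only by the tool carry_out, never from a script. Its argument "steps" is a list of rows, each a list of 7 numbers: the turn, a rotation vector about the world's x, y, z in degrees, then the shift along the world's x, y, z in cm, then the opening, from 0 (shut) to 1 (fully open). A call has 1 to 12 rows; each row is the pose to reach, as a shift and turn from the pose commanded when the call began; what a row does not reach only later rows make up. A row lasts 1/10 s, in which the tool goes at most 50 mm and 8.59 degrees, less where a joint would pass 70% of its speed; a pose out of reach is approached as far as the arm can. A call with a gripper value outside its range is refused whole. The fingers move at their own pace and stop on an object; "squeeze" is the grip in N (left out, the last holds). Time passes only in rows, so rows that repeat a pose let the fingers close. It gives the time, the measured TCP pose, the force, the opening and the grip force at its end, in the units of the state.
- ctrl.get_state(): the state, without advancing time (a new reading comes with each control period).
- ctrl.get_image(name): name is "scene" or "top" or "wrist"; returns a dict with "pixels" (400x640x3 uint8, red, green, blue), "camera_matrix" (3x3 intrinsics, pixels), "cam_to_world" (4x4, takes a point from camera to world coordinates); the wrist camera has in their place "T_tool_cam" (4x4, takes a point from camera to tool coordinates, whose origin is the TCP and whose axes are the flange's). Camera axes: x right, y down, z forward; pixel columns grow to the right and rows downward; lengths in m; the calibration is good to about 2 mm. The wrist camera is an equidistant fisheye: a pixel r from the principal point sees the ray r / f radians off the axis. A picture is of the moment at which its call begins: read the wrist's pose just before it. There is no depth.
- ctrl.close_job(): hands the job in; it is judged then, once.
The state is a dict: "time": time; "joint_positions": joint angles; "qd": joint speeds; "joint_torque": joint torques, N m; "position": TCP position; "tool_rot": TCP orientation; "ft_force": force on the tool from outside, world axes, zero at the start; "torque": the same for the moment, N m; "grip_width": opening from 0.0 (shut) to 1.0 (fully open); "grip_force": force on a finger pad.
Only numpy, scipy, OpenCV 4.12 (cv2) and the standard library are available. Lean on these libraries where they do the work, as an engineer would, in place of code of your own. Each camera call takes 0.05 s, during which the arm holds its last target. There are 200 camera calls.

## Task

Set the loose black board carrier gently (not dropped) on top of the two carriers in the fixture's nest, squarely between the brass pins and lying flat. Then slide the red-handled bolt across over the pile until it is fully home in the yellow keeper. Do not disturb the pliers, the solder spool or the parts box.

Things in the scene. Friction and masses are not known exactly. Their poses are not given: they have to be found in the camera images.
- fixture: fixed holding fixture: aluminium base plate 8 mm thick (x -95 to +125, y -80 to +205 mm) carrying a nest with brass pins in front, a barrel bolt along y behind it (x = 60 mm) and a clear leaning shield at the rear. Origin on the table under the nest's centre; x points to its rear, away from the robot (turned up to 0.25 rad), y towards the bolt's barrel, z up
- nest (a point): centre of the nest's floor, 8 mm above the table, axes as the fixture's. Seated carriers lie long side along x, underside centres straight above it at 0, 10 and (third) 20 mm, among six brass pins 12 mm thick, round tops 42 mm above the table, at x = +-45, y = +-37.5 mm and x = +-83.5, y = 0 (2.5 mm play all round)
- shield_top (a point): middle of the top edge of the clear blue-edged shield, 272 mm wide (fixture y -75 to +197 mm), 4 mm thick, leaning 18 degrees towards the robot: fixture x = 110 mm at height 8, 86 at 83, 53 at 185 mm (this edge). It overhangs the nest's rear: bring a carrier in from the front, low. At the bolt's handle lean the tool back towards the robot 35 to 40 degrees
- keeper_mouth (a point): centre of the yellow keeper's mouth, on the bolt's axis (fixture x = 60 mm, 47 mm above the table). Keeper: y -42 to -66 mm, 60 mm high, 32 mm deep in x. Barrel: y 42 to 197 mm, 30 mm deep, 49 mm high, with a 57 mm high strap at y 42 to 52
- bolt (a joint): travel of the bolt in m: 0 fully drawn back, 0.108 fully home (16 mm inside the keeper); grows towards the fixture's -y. It stays where it is left and needs about 3 to 5 N
- bolt_handle (a point): top centre of the bolt's red upright handle, a round post 16 mm thick, 35 mm tall, this point 90 mm above the table. It moves with the bolt (12 mm steel rod, its top 53 mm above the table) along the fixture's y from y = 183 mm (drawn) to 75 mm (home), at x = 60 mm
- carrier: the loose board carrier that lies on the table, on the robot's right: 150 mm long (its x), 58 mm wide (its y), 10 mm thick, about 0.12 kg: black frame with a green circuit board sunk in it; flat on both faces, its edges can be pinched across the 58 mm width. Origin: centre of its underside; z up
- low1: lower carrier already in the nest: 150 mm long (its x), 58 mm wide (its y), 10 mm thick, about 0.12 kg: black frame with a green circuit board sunk in it; flat on both faces, its edges can be pinched across the 58 mm width. Origin: centre of its underside; z up
- low2: second carrier already in the nest, on top of the lower one: 150 mm long (its x), 58 mm wide (its y), 10 mm thick, about 0.12 kg: black frame with a green circuit board sunk in it; flat on both faces, its edges can be pinched across the 58 mm width. Origin: centre of its underside; z up
- partsbox: bystander: blue open parts box 90 x 70 x 35 mm, origin under its centre
- spool: bystander: white solder spool, 64 mm across, 40 mm high, standing on its flange, origin under its centre
- pliers: bystander: yellow-handled pliers lying flat, 160 mm long (x), 56 mm wide, 13 mm high, origin on the table near the middle
Not all that is in view belongs to the job. Leave any blue look-alike of the carrier alone. Leave any purple look-alike of the low2 alone.

How it is judged:
On the way, in this order (a step that is already met when the one before it is completed fails the run):
1. the loose carrier lies flat and square on the other two in the nest, let go, with the bolt still drawn back (under 20 mm) (x of low1 in the frame of nest between -0.005 and 0.005 m and y of low1 in the frame of nest between -0.005 and 0.005 m and z of low1 in the frame of nest between -0.003 and 0.003 m and angle between each of low1, low2, carrier's own z axis and vertical below 0.05 rad and angle between the x axis of each of low1, low2, carrier and the x axis of nest, either way round below 0.12 rad and x of low2 in the frame of nest between -0.005 and 0.005 m and y of low2 in the frame of nest between -0.005 and 0.005 m and z of low2 in the frame of nest between 0.007 and 0.013 m and x of carrier in the frame of nest between -0.005 and 0.005 m and y of carrier in the frame of nest between -0.005 and 0.005 m and z of carrier in the frame of nest between 0.017 and 0.023 m and value of joint bolt below 0.02 m and linear speed of carrier below 0.02 m/s and contact force between the fingers and carrier below 0.2 N), for 0.2 s.
2. the bolt is fully home over the seated pile (x of low1 in the frame of nest between -0.005 and 0.005 m and y of low1 in the frame of nest between -0.005 and 0.005 m and z of low1 in the frame of nest between -0.003 and 0.003 m and angle between each of low1, low2, carrier's own z axis and vertical below 0.05 rad and angle between the x axis of each of low1, low2, carrier and the x axis of nest, either way round below 0.12 rad and x of low2 in the frame of nest between -0.005 and 0.005 m and y of low2 in the frame of nest between -0.005 and 0.005 m and z of low2 in the frame of nest between 0.007 and 0.013 m and x of carrier in the frame of nest between -0.005 and 0.005 m and y of carrier in the frame of nest between -0.005 and 0.005 m and z of carrier in the frame of nest between 0.017 and 0.023 m and value of joint bolt above 0.103 m), for 0.2 s.
At the end, for the whole second after the job is handed in: All three carriers lie in the nest one on another, each within 5 mm of the nest's centre in x and y, within 3 mm of its height (0, 10, 20 mm over the nest floor), within 0.05 rad of level and 0.12 rad of square, at rest; the bolt's travel is over 103 mm of 108 (all of step 2 and linear speed of carrier below 0.02 m/s); the robot touches nothing.
It fails at once if a bystander (parts box, spool, pliers) is shifted more than 25 mm (distance of any of partsbox, spool, pliers from where it was at the start of the episode above 0.025 m).
It fails at once if the carrier is dropped onto the pile (faster than 0.6 m/s within 60 mm over the nest floor) (horizontal distance between carrier and nest below 0.04 m and z of carrier in the frame of nest below 0.06 m and linear speed of carrier above 0.6 m/s).
It also fails if it takes over 67 s, if anything falls off the work surface, if the arm or the gripper's body presses on something with over 40 N, if the wrist force passes 120 N, or if a joint passes its speed limit or range.

## Working session

There is one attempt and no reset: what is moved stays moved. The work goes in short steps, Python scripts to look and compute and a tool call to move; the robot and the scene stay as the last step left them, time stands still between calls to the robot, and variables do not carry over. Pictures are saved under pics/ and viewed, at most 12 in all, crops included, and the job is handed in when it is done.

Besides the shell and the picture viewer there is one more tool, called by a JSON object that holds its "method" and its "body". carry_out: Moves the arm, as the interface text tells. Its arguments: {"type":"object","properties":{"steps":{"type":"array","items":{"type":"array","items":{"type":"number"}}},"squeeze":{"type":"number"}},"required":["steps"]}

```bash
mkdir -p pics; cat > h.py <<'E'
import numpy as np, cv2, pickle
from scipy.spatial.transform import Rotation as R
from bench import ctrl
def snap(n,save=None):
    s=ctrl.get_state(); im=ctrl.get_image(n)
    if n=='wrist':
        T=np.eye(4);T[:3,:3]=R.from_rotvec(s['tool_rot']).as_matrix();T[:3,3]=s['position']
        im['cam_to_world']=T@np.array(im['T_tool_cam'])
    pickle.dump(im,open(f'{save or n}.pkl','wb'))
    if save: cv2.imwrite(f'pics/{save}.png',im['pixels'][:,:,::-1])
    return im
def load(n): return pickle.load(open(n+'.pkl','rb'))
def ray(im,uv,fish=False):
    K=np.array(im['camera_matrix']);T=np.array(im['cam_to_world'])
    d=np.array([(uv[0]-K[0,2])/K[0,0],(uv[1]-K[1,2])/K[1,1],1.])
    if fish:
        r=np.hypot(d[0],d[1]);d=np.array([d[0]/r*np.sin(r),d[1]/r*np.sin(r),np.cos(r)]) if r>1e-9 else np.array([0,0,1.])
    return T[:3,3],T[:3,:3]@(d/np.linalg.norm(d))
def onz(im,uv,z,fish=False):
    o,d=ray(im,uv,fish);return o+d*(z-o[2])/d[2]
def tri(a,b):
    (o1,d1),(o2,d2)=a,b
    t=np.linalg.lstsq(np.c_[d1,-d2],o2-o1,rcond=None)[0]
    p,q=o1+t[0]*d1,o2+t[1]*d2
    return (p+q)/2,np.linalg.norm(p-q)
def proj(im,p):
    K=np.array(im['camera_matrix']);T=np.linalg.inv(im['cam_to_world']);c=T[:3,:3]@p+T[:3,3]
    return (K@c)[:2]/c[2]
E
python3 - <<'E'
from h import *
for n in('scene','top','wrist'):
    im=snap(n,n);print(n,np.round(im['camera_matrix'],1).tolist(),np.round(im['cam_to_world'],3).tolist())
s=ctrl.get_state();print({k:np.round(v,3).tolist() for k,v in s.items()})
E
```

```text
scene [[379.4, 0.0, 321.3], [0.0, 379.4, 195.6], [0.0, 0.0, 1.0]] [[0.849, 0.308, -0.429, 0.968], [0.528, -0.467, 0.709, -0.839], [0.018, -0.829, -0.559, 0.718], [0.0, 0.0, 0.0, 1.0]]
top [[362.3, 0.0, 319.3], [0.0, 362.3, 199.6], [0.0, 0.0, 1.0]] [[0.029, -0.984, 0.173, 0.347], [-0.999, -0.025, 0.023, -0.111], [-0.019, -0.174, -0.985, 1.076], [0.0, 0.0, 0.0, 1.0]]
wrist [[309.7, 0.0, 314.8], [0.0, 309.7, 195.0], [0.0, 0.0, 1.0]] [[0.229, 0.935, 0.272, 0.074], [0.973, -0.219, -0.066, 0.65], [-0.002, 0.28, -0.96, 0.383], [0.0, 0.0, 0.0, 1.0]]
{'time': 0.15, 'joint_positions': [-1.326, 0.322, -0.07, 1.451, 0.023, 1.371, -0.057], 'qd': [0.0, -0.003, -0.001, -0.001, -0.001, -0.0, -0.0], 'joint_torque': [0.0, -49.18, -0.404, -31.288, -0.064, 0.04, 0.0], 'position': [0.149, 0.632, 0.222], 'tool_rot': [-0.362, -3.121, 0.002], 'ft_force': [-0.685, 0.791, 0.342], 'torque': [0.024, 0.018, 0.012], 'grip_force': 0.0, 'grip_width': 1.0}
```

View pics/scene.png

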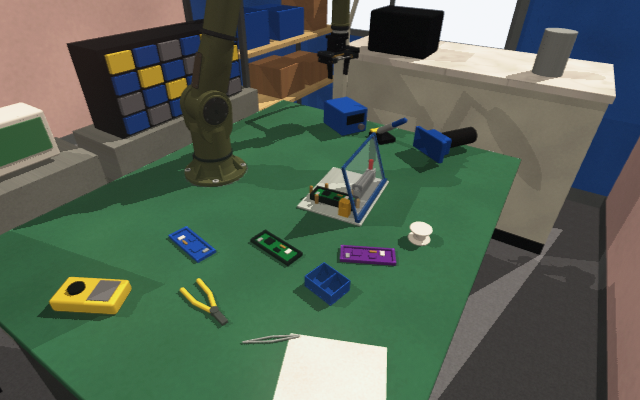

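View pics/top.png

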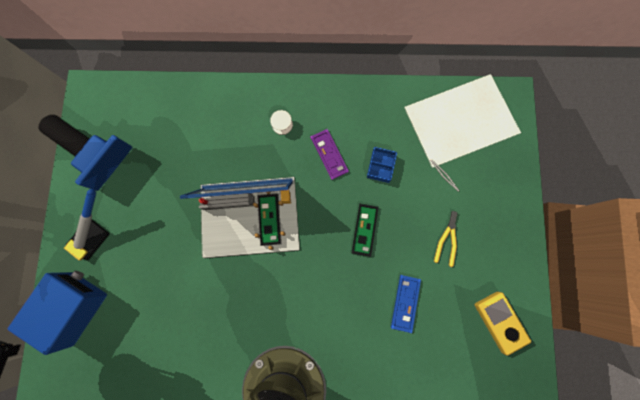

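Candidates for the loose carrier: black/green at top (365,230) = scene (276,247), blue look-alike top (406,303), purple top (330,154), and the pile in the nest top (268,218). By description I choose the black one at (365,230), and check it in a crop.

```bash
python3 - <<'E'
from h import *
t=load('top');s=load('scene')
def corners(im,box,hi=60):
    x0,y0,x1,y1=box;c=cv2.resize(im['pixels'][y0:y1,x0:x1],None,fx=4,fy=4,interpolation=cv2.INTER_CUBIC)
    hsv=cv2.cvtColor(c,cv2.COLOR_RGB2HSV)
    # table green vs not
    m=((hsv[:,:,2]<hi)).astype(np.uint8)
    m=cv2.morphologyEx(m,cv2.MORPH_OPEN,np.ones((3,3)))
    cs=cv2.findContours(m,cv2.RETR_EXTERNAL,cv2.CHAIN_APPROX_NONE)[0]
    k=max(cs,key=cv2.contourArea);h=cv2.convexHull(k)
    r=cv2.minAreaRect(k)
    q=cv2.approxPolyDP(h,12,True)[:,0]
    return (q+.5)/4-.5+[x0,y0],((np.array(r[0])+.5)/4-.5+[x0,y0],np.array(r[1])/4,r[2])
for im,b in((t,(335,190,400,270)),(s,(240,222,312,275))):
    q,r=corners(im,b);print(np.round(q,1).tolist(),r)
    for z in(0,.01):print(z,[np.round(onz(im,p,z)[:2],4).tolist() for p in q])
a=cv2.resize(t['pixels'][165:270,175:400],None,fx=3.5,fy=3.5,interpolation=cv2.INTER_CUBIC)
b=cv2.resize(s['pixels'][120:270,240:400],None,fx=4.9,fy=3.9,interpolation=cv2.INTER_CUBIC)
cv2.imwrite('pics/c1.png',a[:,:,::-1]);cv2.imwrite('pics/c2.png',b[:585,:,::-1])
E
```

```text
[[359.4, 203.4], [378.1, 208.1], [370.4, 256.4], [351.4, 251.9]] (array([364.87929153, 229.91068649]), array([20.47951889, 51.23829269]), 9.090276718139648)
0 [[0.5278, -0.2058], [0.5148, -0.262], [0.3713, -0.2394], [0.3828, -0.1837]]
0.01 [[0.5261, -0.2049], [0.5132, -0.2606], [0.371, -0.2382], [0.3824, -0.183]]
[[250.1, 239.1], [265.4, 229.6], [301.9, 254.9], [286.6, 265.9]] (array([275.96577072, 247.05189323]), array([51.87134933, 20.0967083 ]), 33.40782928466797)
0 [[0.3642, -0.2317], [0.3736, -0.174], [0.526, -0.205], [0.516, -0.2619]]
0.01 [[0.3726, -0.2401], [0.3819, -0.1833], [0.5322, -0.2139], [0.5223, -0.27]]
```

View pics/c1.png

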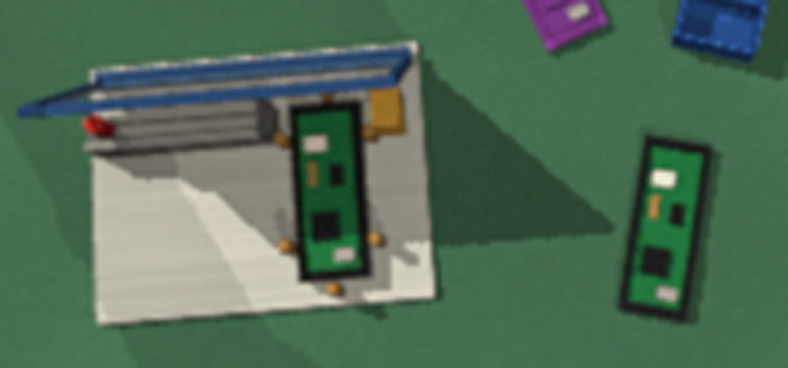

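View pics/c2.png

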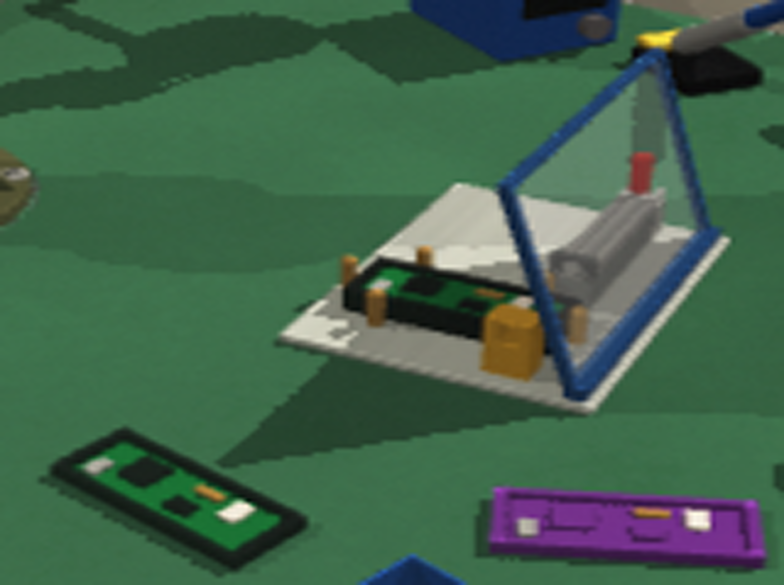

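The crops confirm it: the loose black/green carrier is top (365,230). The pile with six brass pins is at top (268,218), the keeper at about (285,197), and the red handle at about (203,201), which is the drawn end. The shield leans over the rear.

```bash
python3 - <<'E'
from h import *
from scipy.optimize import least_squares
t=load('top');s=load('scene')
A=[[359.4,203.4],[378.1,208.1],[370.4,256.4],[351.4,251.9]];B=[[265.4+36.5,254.9],[286.6,265.9],[250.1,239.1],[265.4,229.6]]
for a,b in zip(A,B):
    p,e=tri(ray(t,a),ray(s,b));print('carrier corner',np.round(p,4),round(e,4))
def blobs(im,box,lo,hi,f=4):
    x0,y0,x1,y1=box;c=cv2.resize(im['pixels'][y0:y1,x0:x1],None,fx=f,fy=f,interpolation=cv2.INTER_CUBIC)
    m=cv2.inRange(cv2.cvtColor(c,cv2.COLOR_RGB2HSV),lo,hi)
    n,l,st,ce=cv2.connectedComponentsWithStats(m)
    return [(st[i,4],((ce[i]+.5)/f-.5+[x0,y0])) for i in range(1,n) if st[i,4]>25]
for a,c in blobs(t,(245,185,300,255),(8,110,70),(28,255,255)):print('brass',a,np.round(c,1),np.round(onz(t,c,.04),4))
for a,c in blobs(t,(190,185,215,215),(170,120,70),(180,255,255))+blobs(t,(190,185,215,215),(0,150,70),(7,255,255)):print('red',a,np.round(c,1),np.round(onz(t,c,.08),4))
# plate corners from the crop
for c in((98,323),(436,298),(416,42),(92,70)):
    uv=(np.array(c)+.5)/3.5-.5+[175,165];print('plate',np.round(onz(t,uv,.008),4))
E
```

```text
carrier corner [ 0.5272 -0.206   0.0013] 0.0007
carrier corner [ 0.5153 -0.2617 -0.0007] 0.0008
carrier corner [ 0.371  -0.2385  0.0082] 0.0001
carrier corner [ 0.3822 -0.1832  0.0102] 0.0004
brass 2116 [284.6 197.2] [0.5338 0.0153 0.04  ]
brass 35 [268.  192.5] [0.5465 0.0645 0.04  ]
brass 230 [254.9 204.5] [0.51   0.1009 0.04  ]
brass 196 [263.9 214.2] [0.4822 0.0731 0.04  ]
brass 246 [281.7 232.9] [0.4298 0.0188 0.04  ]
brass 208 [256.4 234.9] [0.4219 0.0911 0.04  ]
brass 195 [270.1 247.1] [0.3883 0.0501 0.04  ]
red 474 [202.5 200.6] [0.5109 0.241  0.08  ]
plate [0.3557 0.2517 0.008 ]
plate [ 0.3843 -0.0308  0.008 ]
plate [ 0.6035 -0.005   0.008 ]
plate [0.5718 0.2753 0.008 ]
```

{"method": "carry_out", "body": {"steps": [[0,0,0,28,-30,4,1],[0,0,0,28,-30,4,1],[0,0,0,28,-30,4,1],[0,0,0,28,-30,4,1],[0,0,0,28,-30,4,1],[0,0,0,28,-30,4,1],[0,0,0,28,-30,4,1],[0,0,0,28,-30,4,1],[0,0,0,28,-30,4,1],[0,0,4.4,30,-40,4,1],[0,0,4.4,30,-50,4,1],[0,0,4.4,30,-57,3,1]]}}

```text
time: 1.35
position: [0.4439, 0.1826, 0.2596]
tool_rot: [0.24, 3.132, 0.0]
ft_force: [1.3, -0.7, 1.0]
grip_width: 0.999
grip_force: 0.0
```

{"method": "carry_out", "body": {"steps": [[0,0,0,0,-27,-3,1],[0,0,0,0,-27,-3,1],[0,0,0,0,-27,-3,1],[0,0,0,0,-27,-3,1],[0,0,0,0,-27,-3,1],[0,0,0,0,-27,-5,1],[0,0,0,0,-27,-10,1],[0,0,0,0,-27,-10,1],[0,0,0,0,-27,-10,1],[0,0,0,0,-27,-10,1]]}}

```text
time: 2.35
position: [0.4454, -0.0853, 0.1617]
tool_rot: [0.239, 3.13, 0.0]
ft_force: [0.5, 0.2, 0.2]
grip_width: 0.997
grip_force: 0.0
```

```bash
python3 - <<'E'
from h import *
s=ctrl.get_state();print(s['time'],s['position'],s['tool_rot'])
snap('wrist','w1')
E
```

```text
2.35 [ 0.4454419  -0.08532264  0.16168634] [2.38843895e-01 3.12954814e+00 4.26133792e-04]
```

View pics/w1.png

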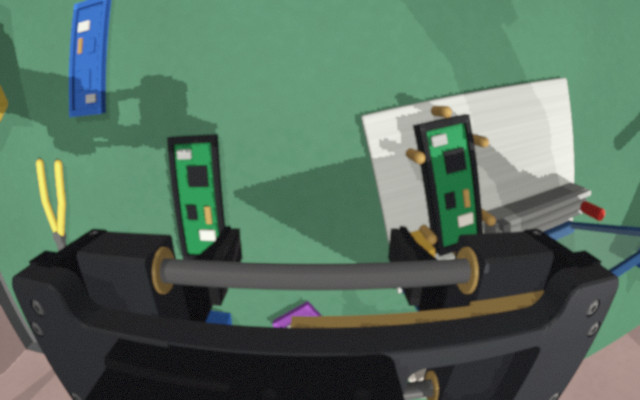

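The wrist view shows the loose carrier at (193,195), with its near corners at (169,137) and (217,135). The pile is at (450,185), with front pins at (440,110), (417,155) and (482,140). Next I move above the carrier for a second view.

{"method": "carry_out", "body": {"steps": [[0,0,0,-0.5,-6.5,0,1],[0,0,0,-0.5,-6.5,0,1],[0,0,0,-0.5,-6.5,0,1],[0,0,0,-0.5,-6.5,0,1]]}}

```text
time: 2.8
position: [0.4399, -0.1502, 0.1609]
tool_rot: [0.241, 3.13, 0.001]
ft_force: [0.7, 0.5, 0.2]
grip_width: 1.0
grip_force: 0.0
```

```bash
cat >> h.py <<'E'
def dark(im,box,hi=55,f=4):
    x0,y0,x1,y1=box;c=cv2.resize(im['pixels'][y0:y1,x0:x1],None,fx=f,fy=f,interpolation=cv2.INTER_CUBIC)
    m=(c.max(2)<hi).astype(np.uint8);m=cv2.morphologyEx(m,cv2.MORPH_OPEN,np.ones((5,5)))
    k=max(cv2.findContours(m,cv2.RETR_EXTERNAL,cv2.CHAIN_APPROX_NONE)[0],key=cv2.contourArea)
    return (cv2.approxPolyDP(cv2.convexHull(k),10,True)[:,0]+.5)/f-.5+[x0,y0]
E
python3 - <<'E'
from h import *
s=ctrl.get_state();print(s['time'],s['position'])
im=snap('wrist','w2')
w1=load('w1')
for n,i,b in(('w1',w1,(150,120,236,228)),):
    q=dark(i,b);print(n,np.round(q,1).tolist());print([np.round(onz(i,p,.01,True)[:2],4).tolist() for p in q])
E
```

```text
2.8 [ 0.4399451  -0.15019784  0.16085825]
w1 [[215.6, 134.9], [228.9, 227.4], [178.4, 227.4], [167.6, 138.4]]
[[0.38, -0.1794], [0.483, -0.1881], [0.475, -0.2509], [0.3723, -0.2359]]
```

View pics/w2.png

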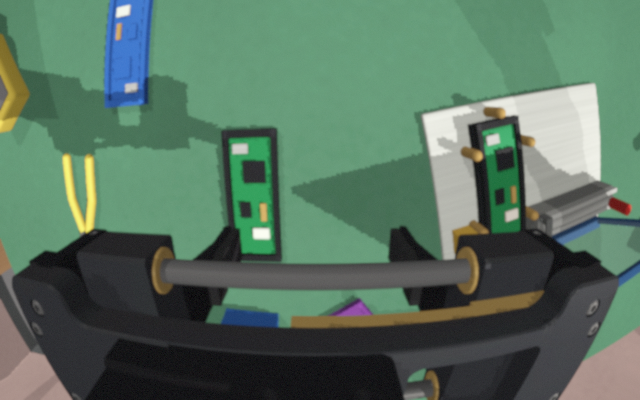

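The second wrist view has the carrier's near corners at (222,130) and (276,128), its right side clear down to (280,255), and the pile at (500,180).

```bash
python3 - <<'E'
from h import *
a=load('w1');b=load('w2')
qa=dark(a,(150,120,236,215));qb=dark(b,(205,115,295,215))
def ends(q): # two near-base (small row) corners and two at crop edge, sorted by col
    o=q[np.argsort(q[:,1])];return o[:2][np.argsort(o[:2,0])],o[-2:][np.argsort(o[-2:,0])]
for q,i in((qa,a),(qb,b)):
    n,f=ends(q);P=[onz(i,p,.01,True)[:2] for p in (*n,*f)];print(np.round(q,1).tolist(),np.round(P,4).tolist())
    L=P[2]-P[0];Rr=P[3]-P[1];print('yaw L,R',np.arctan2(L[1],L[0]),np.arctan2(Rr[1],Rr[0]),'width',np.linalg.norm(P[0]-P[1]))
for p,r in zip(ends(qa)[0],ends(qb)[0]):
    x,e=tri(ray(a,p,True),ray(b,r,True));print('corner tri',np.round(x,4),round(e,4))
# pins brass + tops (z .042)
def br(im,box,f=4):
    x0,y0,x1,y1=box;c=cv2.resize(im['pixels'][y0:y1,x0:x1],None,fx=f,fy=f,interpolation=cv2.INTER_CUBIC)
    m=cv2.inRange(cv2.cvtColor(c,cv2.COLOR_RGB2HSV),(8,110,60),(28,255,255))
    n,l,st,ce=cv2.connectedComponentsWithStats(m)
    for i in range(1,n):
        if st[i,4]>150:
            ys,xs=np.where(l==i);print(st[i,4],np.round((ce[i]+.5)/f-.5+[x0,y0],1),'bbox',np.round(np.array([xs.min(),ys.min(),xs.max(),ys.max()])/f+[x0,y0,x0,y0],1), np.round(onz(im,(ce[i]+.5)/f-.5+[x0,y0],.03,True)[:2],4))
br(a,(400,95,500,235));br(b,(455,95,545,235))
for i,bx in((a,(405,105,500,235)),(b,(460,108,540,232))):
    q=dark(i,bx);print(np.round(q,1).tolist(),[np.round(onz(i,p,.028,True)[:2],4).tolist() for p in q])
E
```

```text
[[215.6, 134.9], [222.4, 214.4], [176.1, 214.4], [167.6, 138.4]] [[0.3723, -0.2359], [0.38, -0.1794], [0.459, -0.2488], [0.4668, -0.1918]]
yaw L,R -0.1478738406358231 -0.14126044497375456 width 0.057004543132097706
[[268.1, 129.1], [270.1, 135.4], [231.9, 214.4], [228.4, 214.4], [222.4, 137.9], [227.1, 131.1]] [[0.3728, -0.2307], [0.3787, -0.1879], [0.4618, -0.2493], [0.4623, -0.2453]]
yaw L,R -0.20633886380949074 -0.6010093931504463 width 0.04314705153265777
corner tri [ 0.3721 -0.2237  0.0335] 0.0001
corner tri [ 0.3813 -0.1955 -0.0375] 0.0007
2432 [441.7 111.4] bbox [432.2 107.2 450.8 118.2] [0.3884 0.0505]
1784 [480.  140.6] bbox [472.8 135.8 487.5 146.2] [0.4222 0.093 ]
3012 [416.9 155.9] bbox [407.  149.5 425.8 164.5] [0.4299 0.0197]
1444 [466.2 197.8] bbox [463.5 189.5 469.8 207. ] [0.4823 0.0741]
2159 [487.8 218. ] bbox [481.2 210.2 495.8 225.5] [0.511  0.1032]
2054 [423.2 231.4] bbox [409.8 226.  435.8 234.8] [0.5123 0.0223]
2568 [495.  112.6] bbox [484.8 108.2 504.8 119. ] [0.3886 0.0493]
1457 [527.1 140.6] bbox [520.8 136.2 534.  145.8] [0.4224 0.0934]
3295 [473.  153.9] bbox [462.  147.5 482.5 162.5] [0.4298 0.0184]
1202 [513.1 194.1] bbox [510.8 186.2 516.  202.8] [0.4822 0.0731]
1808 [531.1 213.5] bbox [525.2 207.2 538.5 220. ] [0.5118 0.1039]
4810 [472.3 229.4] bbox [455.  221.5 489.  234.8] [0.5156 0.0176]
[[426.6, 156.4], [430.9, 162.6], [440.9, 234.4], [435.6, 234.4], [430.6, 228.1], [421.4, 166.6]] [[0.4321, 0.0307], [0.4391, 0.0349], [0.5208, 0.0439], [0.5196, 0.0376], [0.511, 0.0317], [0.4419, 0.0243]]
[[483.6, 158.6], [490.4, 231.4], [479.1, 221.6], [473.9, 162.1]] [[0.4368, 0.0328], [0.5241, 0.0438], [0.5086, 0.0274], [0.4392, 0.0203]]
```

```bash
python3 - <<'E'
from h import *
a=load('w1');b=load('w2')
for hi in(65,75):
  for i,bx in((a,(150,120,236,205)),(b,(205,115,295,205))):
    q=dark(i,bx,hi);o=q[np.argsort(q[:,1])];print(hi,np.round(o,1).tolist(),[np.round(onz(i,p,.01,True)[:2],4).tolist() for p in o])
for z in(.003,.01): print(z,[np.round(onz(b,p,z,True)[:2],4).tolist() for p in((222,131),(276,128.5))])
print('tri',[np.round(tri(ray(a,p,True),ray(b,r,True))[0],4) for p,r in(((167.6,138.4),(222,131)),((215.6,134.9),(276,128.5)))])
E
```

```text
65 [[215.4, 134.4], [167.1, 138.4], [221.6, 204.4], [174.1, 204.4]] [[0.3794, -0.1796], [0.3722, -0.2365], [0.4553, -0.1898], [0.4469, -0.2478]]
65 [[274.9, 129.1], [221.6, 131.6], [277.9, 204.4], [226.9, 204.4]] [[0.3799, -0.1811], [0.3722, -0.2367], [0.4586, -0.1924], [0.4502, -0.2482]]
75 [[215.9, 134.4], [167.1, 137.6], [221.9, 204.4], [173.9, 204.4]] [[0.3795, -0.179], [0.3714, -0.2363], [0.4554, -0.1895], [0.4468, -0.2481]]
75 [[274.9, 128.6], [221.4, 131.1], [278.1, 204.4], [226.4, 204.4]] [[0.3794, -0.181], [0.3716, -0.2368], [0.4587, -0.1921], [0.4501, -0.2488]]
0.003 [[0.3718, -0.2383], [0.3798, -0.1808]]
0.01 [[0.3716, -0.2361], [0.3794, -0.1799]]
tri [array([ 0.372 , -0.2365,  0.0089]), array([ 0.3798, -0.1802,  0.0077])]
```

{"method": "carry_out", "body": {"steps": [[0,0,0.4,0.2,-6.8,-1,1],[0,0,0.4,0.2,-6.8,-4,1],[0,0,0.4,0.2,-6.8,-8,1],[0,0,0.4,0.2,-6.8,-11,1],[0,0,0.4,0.2,-6.8,-13,1],[0,0,0.4,0.2,-6.8,-14.5,1],[0,0,0.4,0.2,-6.8,-15.2,1],[0,0,0.4,0.2,-6.8,-15.6,1],[0,0,0.4,0.2,-6.8,-15.6,1],[0,0,0.4,0.2,-6.8,-15.6,0.9]]}}

```text
time: 3.85
position: [0.4417, -0.2189, 0.0044]
tool_rot: [0.23, 3.132, 0.0]
ft_force: [0.5, 1.1, -0.3]
grip_width: 0.966
grip_force: 0.0
```

{"method": "carry_out", "body": {"squeeze": 25, "steps": [[0,0,0,0,0,0,0.5],[0,0,0,0,0,0,0.5],[0,0,0,0,0,0,0.5],[0,0,0,0,0,0,0.5],[0,0,0,0,0,0,0.5],[0,0,0,0,0,0,0.5],[0,0,0,0,0,0,0.5],[0,0,0,0,0,0,0.5]]}}

```text
time: 4.65
position: [0.441, -0.219, 0.0039]
tool_rot: [0.231, 3.133, 0.0]
ft_force: [-0.6, -0.0, 4.2]
grip_width: 0.662
grip_force: 25.0
```

{"method": "carry_out", "body": {"steps": [[0,0,0,0,0,2,0.5],[0,0,0,0,0,5,0.5],[0,0,0,0,0,7.5,0.5],[0,0,4,-0.4,4,7.5,0.5],[0,0,8,-0.4,8,7.5,0.5],[0,0,12,-0.4,12,7.5,0.5],[0,0,14.6,-0.4,16,7.5,0.5],[0,0,14.6,-0.4,20,7.5,0.5],[0,0,14.6,-0.4,24,7.5,0.5],[0,0,14.6,-0.4,26.5,7.5,0.5],[0,0,14.6,-0.4,27.5,7.5,0.5],[0,0,14.6,-0.4,27.5,7.5,0.5]]}}

```text
time: 5.85
position: [0.4366, 0.0566, 0.0783]
tool_rot: [0.173, -3.136, 0.001]
ft_force: [-0.2, -0.9, -0.4]
grip_width: 0.664
grip_force: 25.0
```

```bash
python3 - <<'E'
from h import *
s=ctrl.get_state();print(s['time'],s['position'],s['tool_rot'],s['grip_width'],s['grip_force'])
im=snap('wrist','w3');t=snap('top','t3');sc=snap('scene','s3')
o=np.vstack([cv2.resize(im['pixels'],None,fx=.9,fy=.9)[:330],np.hstack([cv2.resize(t['pixels'][165:265,200:300],(270,270)),cv2.resize(sc['pixels'][140:240,270:385],(306,270))])])
cv2.imwrite('pics/m3.png',o[:,:,::-1])
E
```

```text
5.85 [0.43656652 0.05664598 0.07829942] [ 1.72967057e-01 -3.13628475e+00  7.44165321e-04] 0.6638641996728922 24.999273419380188
```

View pics/m3.png

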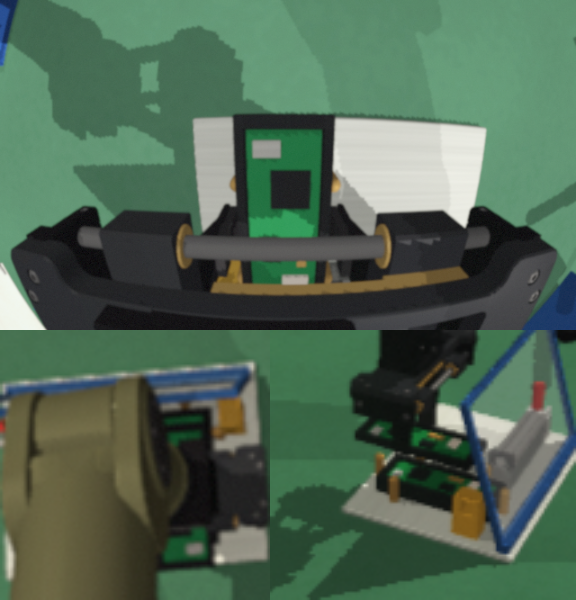

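The wrist view (scaled 0.9) shows the held carrier level, with its front edge from (235,115) to (335,118). The front pins peek out evenly on both sides at (233,184) and (337,184). The scene view shows it over the pile, still short of its place in x and clear of the shield.

```bash
python3 - <<'E'
from h import *
b=load('w3')
z=.0783-.0039+.01
for hi in(55,65,75):
    q=dark(b,(235,110,395,215),hi);o=q[np.argsort(q[:,1])]
    print(hi,np.round(o,1).tolist(),[np.round(onz(b,p,z,True)[:2],4).tolist() for p in o])
from h import *
s=ctrl.get_state();Rm=R.from_rotvec(s['tool_rot']).as_matrix();print(np.round(Rm,3).tolist(),'yaw',np.arctan2(-Rm[0,1],Rm[1,1]))
hsv=cv2.cvtColor(b['pixels'],cv2.COLOR_RGB2HSV);m=cv2.inRange(hsv,(8,110,60),(28,255,255))[120:230,230:400]
n,l,st,ce=cv2.connectedComponentsWithStats(m)
for i in range(1,n):
    if st[i,4]>20:print(st[i]+[230,120,0,0,0],ce[i]+[230,120],onz(b,ce[i]+[230,120],.035,True))
E
```

```text
55 [[370.4, 128.1], [259.4, 128.4], [366.9, 214.4], [262.9, 214.4]] [[0.3673, 0.0774], [0.3736, 0.0219], [0.413, 0.0825], [0.4191, 0.0269]]
65 [[259.1, 128.1], [371.4, 128.1], [367.1, 214.4], [262.6, 214.4]] [[0.3735, 0.0218], [0.3673, 0.0779], [0.413, 0.0826], [0.4191, 0.0268]]
75 [[259.1, 127.4], [371.4, 127.4], [367.4, 214.4], [262.4, 214.4]] [[0.3731, 0.0217], [0.3669, 0.0779], [0.4129, 0.0827], [0.4191, 0.0267]]
[[-0.994, -0.105, -0.0], [-0.105, 0.994, -0.001], [0.0, -0.001, -1.0]] yaw 0.10547097027935522
[368 194  10  19 124] [371.89516129 204.5       ] [0.42205999 0.09564729 0.035     ]
[257 197   6  15  61] [259.29508197 204.13114754] [0.43047565 0.01705392 0.035     ]
```

{"method": "carry_out", "body": {"steps": [[0,0,0.1,1.3,0.12,0,0.5],[0,0,0.1,2.6,0.25,0,0.5],[0,0,0.1,2.6,0.25,-1,0.5],[0,0,0.1,2.6,0.25,-2,0.5],[0,0,0.1,2.6,0.25,-2.8,0.5],[0,0,0.1,2.6,0.25,-2.8,0.5]]}}

```text
time: 6.6
position: [0.4608, 0.0577, 0.0488]
tool_rot: [0.171, -3.133, 0.002]
ft_force: [-0.4, -0.7, -1.2]
grip_width: 0.657
grip_force: 25.0
```

```bash
python3 - <<'E'
from h import *
s=ctrl.get_state();print(s['time'],s['position'],s['ft_force'])
b=snap('wrist','w4')
z=s['position'][2]-.0039+.01
q=dark(b,(225,100,415,200),65);o=q[np.argsort(q[:,1])]
print(np.round(o,1).tolist(),[np.round(onz(b,p,z,True)[:2],4).tolist() for p in o])
hsv=cv2.cvtColor(b['pixels'],cv2.COLOR_RGB2HSV);m=cv2.inRange(hsv,(8,110,60),(28,255,255))[80:230,225:420]
n,l,st,ce=cv2.connectedComponentsWithStats(m)
for i in range(1,n):
    if st[i,4]>20:print(st[i]+[225,80,0,0,0],ce[i]+[225,80],onz(b,ce[i]+[225,80],.038,True))
sc=snap('scene','s4')
o=np.vstack([cv2.resize(b['pixels'][60:260,180:460],(784,560))])
cv2.imwrite('pics/m4.png',o[:,:,::-1])
E
```

```text
6.6 [0.46081464 0.05773274 0.04882489] [-0.36836096 -0.66596    -1.15233352]
[[260.1, 128.1], [369.9, 129.1], [368.1, 199.4], [262.1, 199.4]] [[0.3977, 0.0234], [0.3922, 0.0785], [0.4289, 0.0829], [0.435, 0.0271]]
[311 106  18  18 259] [319.4015444  114.42471042] [0.38826483 0.05263133 0.038     ]
[371 165  21  26 380] [380.08947368 177.97105263] [0.42009496 0.09158045 0.038     ]
[248 167  13  23 223] [254.75784753 179.68609865] [0.42901909 0.01959143 0.038     ]
```

View pics/m4.png

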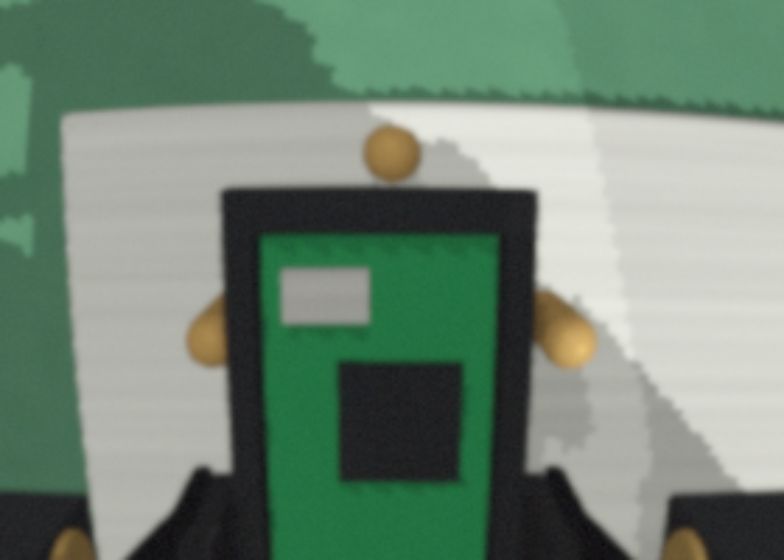

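The held carrier's front edge centre is at x≈315 px, while the front pin is at 319.6 px and the middle of the side pins is also at 319.6 px. So it sits about 2.5 mm too far to −y, and about 2 mm short in x.

{"method": "carry_out", "body": {"steps": [[0,0,0,0,0,0,0.5],[0,0,0,0,0.2,0,0.5],[0,0,0,0,0.2,0,0.5],[0,0,0,0,0.2,0,0.5]]}}

```text
time: 7.1
position: [0.463, 0.0607, 0.0509]
tool_rot: [-0.173, 3.136, 0.0]
ft_force: [-0.6, 0.7, -0.6]
grip_width: 0.662
grip_force: 25.0
```

```bash
cat > chk.py <<'E'
from h import *
s=ctrl.get_state();print(s['time'],s['position'],s['tool_rot'],s['ft_force'])
b=snap('wrist','w5')
z=s['position'][2]-.0039+.01
q=dark(b,(225,100,415,200),65);o=q[np.argsort(q[:,1])];P=[onz(b,p,z,True)[:2] for p in o]
f=(P[0]+P[1])/2;d=(P[2]+P[3])/2-f;print('edge',np.round(o,1).tolist(),'centre',f+.075*np.array([.994,.107]),'yaw',np.arctan2(d[1],d[0]))
m=cv2.inRange(cv2.cvtColor(b['pixels'],cv2.COLOR_RGB2HSV),(8,110,60),(28,255,255))[80:230,225:420]
n,l,st,ce=cv2.connectedComponentsWithStats(m)
for i in range(1,n):
    if st[i,4]>20:print(st[i]+[225,80,0,0,0],np.round(ce[i]+[225,80],1),onz(b,ce[i]+[225,80],.038,True))
E
python3 chk.py
```

```text
7.1 [0.46303911 0.06070146 0.05089788] [-1.72551987e-01  3.13637479e+00  4.63291053e-04] [-0.64194846  0.72636917 -0.57538307]
edge [[271.1, 124.9], [361.9, 125.1], [260.1, 128.1], [370.1, 129.1], [262.1, 199.4], [368.1, 199.4]] centre [0.46988212 0.06241733] yaw -0.27168447696248316
[306 101  19  18 257] [314.8 109.8] [0.38825622 0.05276332 0.038     ]
[244 161  17  24 292] [252.5 173.8] [0.42842674 0.0206693  0.038     ]
[370 162  17  24 288] [377.4 174.5] [0.42088728 0.09306917 0.038     ]
```

{"method": "carry_out", "body": {"steps": [[0,0,0,0,0,-0.4,0.5],[0,0,0,0,0,-0.8,0.5],[0,0,0,0,0,-1.2,0.5],[0,0,0,0,0,-1.5,0.5],[0,0,0,0,0,-1.7,0.5],[0,0,0,0,0,-1.8,0.5],[0,0,0,0,0,-1.8,0.5],[0,0,0,0,0,-1.8,0.5]]}}

```text
time: 7.95
position: [0.463, 0.0605, 0.0328]
tool_rot: [-0.172, 3.137, 0.0]
ft_force: [-0.0, -0.3, -1.0]
grip_width: 0.661
grip_force: 25.0
```

Free so far, with about 1 mm to go.

{"method": "carry_out", "body": {"steps": [[0,0,0,0,0,-0.05,0.5],[0,0,0,0,0,-0.1,0.5],[0,0,0,0,0,-0.13,0.5],[0,0,0,0,0,-0.13,0.5],[0,0,0,0,0,-0.13,0.5]]}}

```text
time: 8.45
position: [0.463, 0.0606, 0.0319]
tool_rot: [-0.172, 3.137, 0.001]
ft_force: [-1.9, -1.2, 5.2]
grip_width: 0.663
grip_force: 25.0
```

{"method": "carry_out", "body": {"steps": [[0,0,0,0,0,0,0.7],[0,0,0,0,0,0,0.8],[0,0,0,0,0,0,0.85],[0,0,0,0,0,0,0.85],[0,0,0,0,0,1,0.85],[0,0,0,0,0,2.5,0.85],[0,0,0,-1,0,5,0.85],[0,0,0,-2,0,8,0.85],[0,0,0,-3,0,12,0.85],[0,0,0,-3,0,12,0.85],[0,0,0,-3,0,12,0.85]]}}

```text
time: 9.55
position: [0.4336, 0.0608, 0.1527]
tool_rot: [-0.172, 3.134, 0.003]
ft_force: [-0.6, -0.9, 0.1]
grip_width: 0.853
grip_force: 0.0
```

```bash
python3 - <<'E'
from h import *
s=ctrl.get_state();print(s['time'],s['position'],s['ft_force'])
b=snap('wrist','w6');sc=snap('scene','s6')
o=np.vstack([b['pixels'][0:300],cv2.resize(sc['pixels'][140:240,250:464],(640,300))])
cv2.imwrite('pics/m6.png',o[:,:,::-1])
m=cv2.inRange(cv2.cvtColor(b['pixels'],cv2.COLOR_RGB2HSV),(170,120,60),(180,255,255))|cv2.inRange(cv2.cvtColor(b['pixels'],cv2.COLOR_RGB2HSV),(0,150,60),(6,255,255))
n,l,st,ce=cv2.connectedComponentsWithStats(m)
for i in range(1,n):
    if st[i,4]>20:print(st[i],ce[i],onz(b,ce[i],.08,True))
E
```

```text
9.55 [0.43360335 0.06078271 0.15270272] [-0.61904206 -0.88569899  0.09881511]
```

View pics/m6.png

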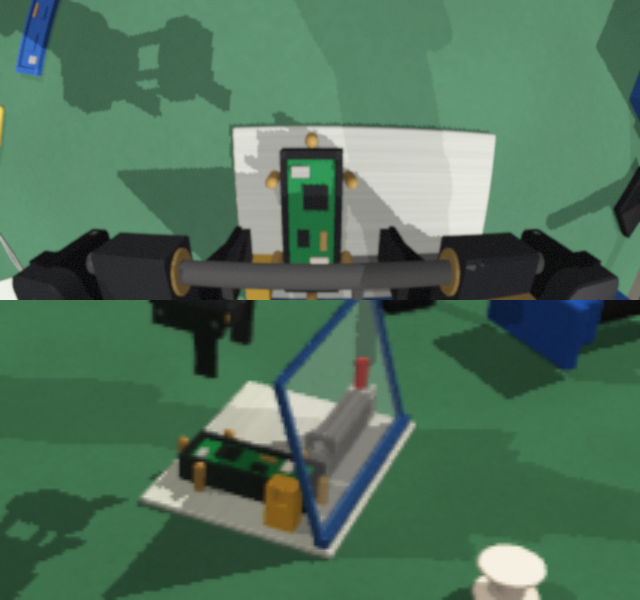

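The carrier is seated: flat between the six pins in both views, with the handle still at the barrel's far end. Next I check the predicted handle position against the images while moving to a leaned standoff.

{"method": "carry_out", "body": {"steps": [[0.8,-7.6,0,0.2,3.6,2,0.6],[1.6,-15.1,0,0.4,7.3,3,0.6],[2.4,-22.7,0,0.7,10.9,3,0.6],[3.2,-30.2,0,1,14.6,2,0.6],[4.06,-37.8,0,1.2,18.2,0.9,0.6],[4.06,-37.8,0,1.2,18.2,0.9,0.6],[4.06,-37.8,0,1.2,18.2,0.9,0.6],[4.06,-37.8,0,1.2,18.2,0.9,0.6]]}}

```text
time: 10.45
position: [0.4443, 0.2427, 0.1566]
tool_rot: [-0.139, 2.479, 0.039]
ft_force: [0.0, -0.5, -0.3]
grip_width: 0.601
grip_force: 0.0
```

```bash
python3 - <<'E'
from h import *
s=ctrl.get_state();print(s['time'],s['position'],s['joint_positions'])
Rm=R.from_rotvec(s['tool_rot']).as_matrix();print(np.round(Rm,3).tolist())
t=load('top');sc=load('scene')
c,sn=np.cos(.107),np.sin(.107)
W=lambda x,y,z:np.array([.4713+x*c-y*sn,.0615+x*sn+y*c,z])
for n,i in(('top',t),('scene',sc)):print(n,'handle top/mid/bottom',proj(i,W(.06,.183,.09)),proj(i,W(.06,.183,.072)),proj(i,W(.06,.183,.055)))
h=cv2.cvtColor(sc['pixels'],cv2.COLOR_RGB2HSV);m=(cv2.inRange(h,(170,100,50),(180,255,255))|cv2.inRange(h,(0,120,50),(7,255,255)))[150:185,355:385];ys,xs=np.where(m);print('scene red',xs.mean()+355,ys.mean()+150,ys.min()+150,ys.max()+150)
p,e=tri(ray(t,(202.5,200.6)),ray(sc,(xs.mean()+355,ys.mean()+150)));print(p,e)
b=snap('wrist','w7');cv2.imwrite('pics/w7.png',b['pixels'][:,:,::-1])
h=cv2.cvtColor(b['pixels'],cv2.COLOR_RGB2HSV);m=cv2.inRange(h,(170,120,60),(180,255,255))|cv2.inRange(h,(0,150,60),(6,255,255))
n,l,st,ce=cv2.connectedComponentsWithStats(m)
for i in range(1,n):
    if st[i,4]>20:print(st[i],ce[i],onz(b,ce[i],.075,True))
E
```

```text
10.45 [0.44432021 0.24267298 0.15660949] [-0.66992066 -0.29840034 -0.17467351  2.37307011  0.64943759  0.65755485
  0.39189181]
[[-0.785, -0.11, 0.609], [-0.09, 0.994, 0.063], [-0.613, -0.006, -0.79]]
top handle top/mid/bottom [198.11360556 199.76721649] [200.32720357 200.86944441] [202.34871155 201.87602398]
scene handle top/mid/bottom [371.96101221 158.49756764] [371.48466879 163.03709628] [371.04136743 167.26173563]
scene red 370.4166666666667 163.33333333333334 159 168
[0.51135472 0.24243326 0.07446077] 0.001379462568128893
[299 177  17  37 541] [306.84103512 195.43068392] [0.50846716 0.24241352 0.075     ]
```

View pics/w7.png

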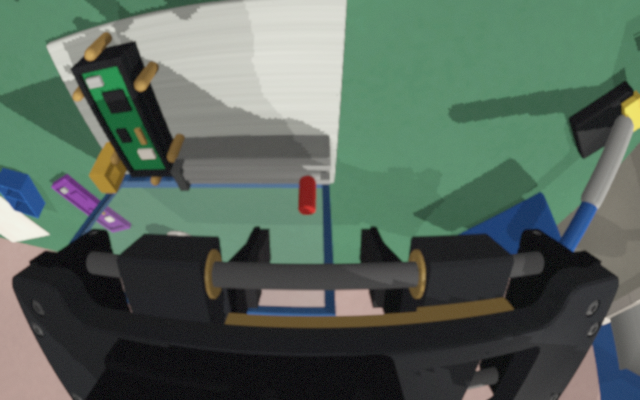

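The red handle is at (307,195), upright between the open finger lines at 258 and 375. Triangulation puts it at (0.511, 0.242), so the bolt is about 7 mm in at the start. I advance along the tool axis.

{"method": "carry_out", "body": {"steps": [[0,0,0,1.9,0,-2.2,0.6],[0,0,0,3.8,0,-4.5,0.6],[0,0,0,5.2,0,-6.2,0.6],[0,0,0,6.2,0,-7.4,0.6],[0,0,0,7,0,-8.4,0.6],[0,0,0,7.5,0,-8.9,0.6],[0,0,0,7.5,0,-8.9,0.6],[0,0,0,7.5,0,-8.9,0.6]]}}

```text
time: 11.3
position: [0.5211, 0.2434, 0.0708]
tool_rot: [-0.135, 2.475, 0.044]
ft_force: [0.0, 0.0, -0.2]
grip_width: 0.603
grip_force: 0.0
```

```bash
python3 - <<'E'
from h import *
s=ctrl.get_state();print(s['time'],s['position'],s['joint_positions'],s['ft_force'])
Rm=R.from_rotvec(s['tool_rot']).as_matrix();print(np.round(Rm,3).tolist())
b=snap('wrist','w8');sc=snap('scene','s8')
o=np.vstack([b['pixels'][100:380],cv2.resize(sc['pixels'][100:220,290:546],(640,300))])
cv2.imwrite('pics/m8.png',o[:,:,::-1])
h=cv2.cvtColor(b['pixels'],cv2.COLOR_RGB2HSV);m=cv2.inRange(h,(170,120,60),(180,255,255))|cv2.inRange(h,(0,150,60),(6,255,255))
n,l,st,ce=cv2.connectedComponentsWithStats(m)
for i in range(1,n):
    if st[i,4]>20:print(st[i],ce[i],onz(b,ce[i],.08,True))
E
```

```text
11.3 [0.52107343 0.24335671 0.07079658] [-5.54287285e-01 -1.11285082e-04 -1.55963566e-01  2.33808381e+00
  1.01811932e+00  4.23842437e-01  9.93314280e-02] [ 0.01966269  0.04059348 -0.19440268]
[[-0.783, -0.108, 0.612], [-0.086, 0.994, 0.065], [-0.616, -0.002, -0.788]]
[ 301  208   28   56 1428] [314.88655462 236.66316527] [0.49307035 0.24066249 0.08      ]
```

View pics/m8.png

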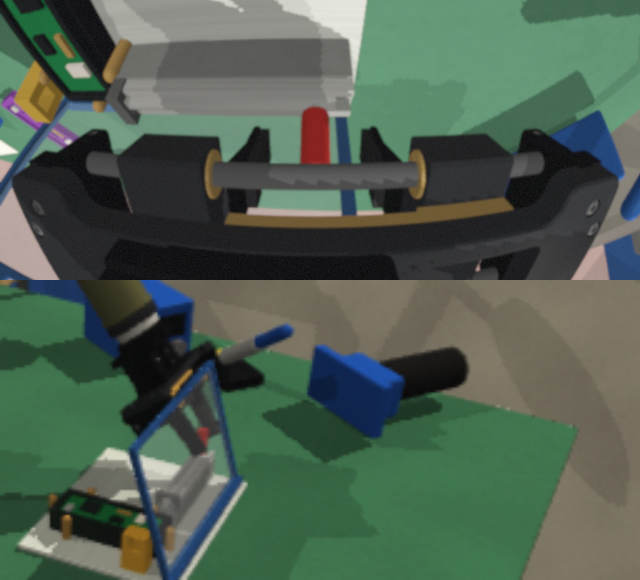

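The post stands centred between the fingers at column 315, and the gripper is clear of the shield. I close lightly.

{"method": "carry_out", "body": {"squeeze": 15, "steps": [[0,0,0,0,0,-0.3,0.4],[0,0,0,0,0,-0.3,0.1],[0,0,0,0,0,-0.3,0.1],[0,0,0,0,0,-0.3,0.1],[0,0,0,0,0,-0.3,0.1],[0,0,0,0,0,-0.3,0.1],[0,0,0,0,0,-0.3,0.1],[0,0,0,0,0,-0.3,0.1]]}}

```text
time: 12.2
position: [0.5209, 0.2434, 0.0677]
tool_rot: [-0.135, 2.475, 0.044]
ft_force: [-0.6, -0.2, 0.9]
grip_width: 0.176
grip_force: 15.0
```

{"method": "carry_out", "body": {"steps": [[0,0,0,0.1,-1,0,0.1],[0,0,0,0.21,-2,0,0.1],[0,0,0,0.32,-3,0,0.1],[0,0,0,0.43,-4,0,0.1],[0,0,0,0.54,-5,0,0.1],[0,0,0,0.64,-6,0,0.1],[0,0,0,0.75,-7,0,0.1],[0,0,0,0.86,-8,0,0.1],[0,0,0,0.96,-9,0,0.1],[0,0,0,1.0,-9.4,0,0.1],[0,0,0,1.0,-9.4,0,0.1],[0,0,0,1.0,-9.4,0,0.1]]}}

```text
time: 13.4
position: [0.5313, 0.1474, 0.0677]
tool_rot: [-0.132, 2.475, 0.041]
ft_force: [5.0, -0.1, -2.6]
grip_width: 0.177
grip_force: 15.0
```

{"method": "carry_out", "body": {"steps": [[0,0,0,0.02,-0.2,0,0.1],[0,0,0,0.04,-0.4,0,0.1],[0,0,0,0.06,-0.6,0,0.1],[0,0,0,0.06,-0.6,0,0.1],[0,0,0,0.06,-0.6,0,0.1]]}}

```text
time: 13.9
position: [0.5317, 0.1435, 0.0677]
tool_rot: [-0.136, 2.475, 0.044]
ft_force: [6.2, 3.1, -5.3]
grip_width: 0.179
grip_force: 15.0
```

{"method": "carry_out", "body": {"steps": [[0,0,0,0.02,-0.2,0,0.1],[0,0,0,0.04,-0.4,0,0.1],[0,0,0,0.04,-0.4,0,0.1],[0,0,0,0.04,-0.4,0,0.1]]}}

```text
time: 14.3
position: [0.5317, 0.1435, 0.0678]
tool_rot: [-0.142, 2.473, 0.052]
ft_force: [8.0, 11.2, -9.9]
grip_width: 0.18
grip_force: 15.0
```

The bolt has met its stop: the handle is at fixture y ≈ 75 mm and the force is rising. I unload, open and retreat along the tool axis.

{"method": "carry_out", "body": {"steps": [[0,0,0,-0.04,0.35,0,0.1],[0,0,0,-0.04,0.35,0,0.3],[0,0,0,-0.04,0.35,0,0.35],[0,0,0,-0.04,0.35,0,0.35],[0,0,0,-0.04,0.35,0,0.35],[0,0,0,-0.7,0.3,0.9,0.35],[0,0,0,-2,0.2,2.6,0.35],[0,0,0,-3.6,0,4.7,0.35],[0,0,0,-5.4,-0.2,7,0.35],[0,0,0,-6.8,-0.3,8.8,0.35],[0,0,0,-6.8,-0.3,8.8,0.35],[0,0,0,-6.8,-0.3,8.8,0.35]]}}

```text
time: 15.5
position: [0.4778, 0.1418, 0.1085]
tool_rot: [-0.133, 2.501, -0.004]
ft_force: [1.3, -1.1, -1.0]
grip_width: 0.351
grip_force: 0.0
```

```bash
python3 - <<'E'
from h import *
s=ctrl.get_state();print(s['time'],s['position'],s['ft_force'],s['grip_width'])
b=snap('wrist','w9');sc=snap('scene','s9');t=snap('top','t9')
o=np.vstack([b['pixels'][0:300],np.hstack([cv2.resize(sc['pixels'][130:230,290:400],(330,300)),cv2.resize(t['pixels'][165:265,195:298],(310,300))])])
cv2.imwrite('pics/m9.png',o[:,:,::-1])
h=cv2.cvtColor(sc['pixels'],cv2.COLOR_RGB2HSV);m=(cv2.inRange(h,(170,100,50),(180,255,255))|cv2.inRange(h,(0,120,50),(7,255,255)))[140:215,330:400];ys,xs=np.where(m);u=(xs.mean()+330,ys.mean()+140);print('scene red',len(xs),u)
c,sn=np.cos(.107),np.sin(.107)
for y in(.075,.08,.085):print(y,proj(sc,np.array([.4713+.06*c-y*sn,.0615+.06*sn+y*c,.0725])))
h=cv2.cvtColor(b['pixels'],cv2.COLOR_RGB2HSV);m=cv2.inRange(h,(170,120,60),(180,255,255))|cv2.inRange(h,(0,150,60),(6,255,255))
n,l,st,ce=cv2.connectedComponentsWithStats(m)
for i in range(1,n):
    if st[i,4]>50:
        p,e=tri(ray(sc,u),ray(b,ce[i],True));d=p-[.4713,.0615,0];print(st[i],ce[i],p,e,'fix',d[0]*c+d[1]*sn,-d[0]*sn+d[1]*c)
E
```

```text
15.5 [0.47777852 0.14182556 0.10846884] [ 1.29167436 -1.07868676 -1.01453005] 0.35098224811241824
scene red 40 (np.float64(360.35), np.float64(177.25))
0.075 [360.49906766 177.11954497]
0.08 [361.03973615 176.42113637]
0.085 [361.57717041 175.72690559]
[302 208  20  46 803] [311.74719801 230.81444583] [0.52255299 0.14262871 0.07201488] 0.0005096195473985213 fix 0.059624093513942565 0.07519111861415222
```

View pics/m9.png

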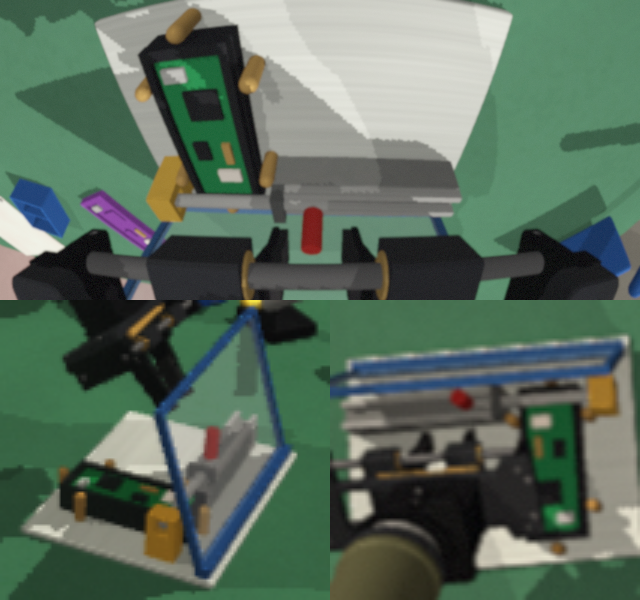

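The rod spans the pile into the yellow keeper at (170,195). The handle triangulates to fixture y = 75.2 mm, which is home. The pile lies flat and the gripper is clear.

```bash
python3 -c "
from bench import ctrl
print(ctrl.close_job())"
```

```text
the job is handed in; nothing more can be done
None
```

I set the loose carrier flat on the pile between the pins and slid the bolt home: the handle measured at fixture y = 75.2 mm against a nominal 75. The job is handed in at about 15.7 s of the 67 s limit; `close_job()` gave no verdict.

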